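# Press a dosing cylinder into a vacuum V-block

## Task

Turn the fixture's vacuum valve to half open (45 degrees, red pointer at the red mark) and leave it there; then lift the steel dosing cylinder off its white rest and lay it gently in the pair of V-blocks, its middle midway between the two blocks. Finish while still holding it down with the fingers, pushing straight down with about 15 to 20 N and hardly any sideways force across the groove, so that it bears firmly and evenly on both sloping faces, for the vacuum to take hold: do not let go at the end. Do not drop or slam the cylinder, and leave the jar, the pot and the nozzle where they are.

Things in the scene. Friction and masses are not known exactly. Their poses are not given: they have to be found in the camera images.
- fixture: Fixed: 12 mm aluminium plate (x -75..75, y -80..210 mm) with two dark steel V-blocks and a valve at y 155. Origin on the bench midway between the blocks; y along the groove to the valve, x across, z up. Blocks 64 mm wide, at y -60..-32 and 32..60 (64 mm gap for fingers, down to z 12); tops at z 50, apex of the 90 degree vee at z 30 mm.
- vee_seat (a point): Where the middle of the cylinder's axis belongs when seated: 55.5 mm above the fixture's origin, midway between the blocks; axes as the fixture's. A seated cylinder's top is 18 mm above this point. The fixture is rigid: an arm that gives a little sideways as it pushes loads one face and relieves the other, so watch the measured force along this x axis (under about 3 N is good) and shift the hand along x, by tenths of a mm, to ease it.
- face_near: The two bright steel sloping faces on the -x side of the vee (one on each block), facing up and to +x at 45 degrees: the first contact line. Its origin and axes are those of the fixture.
- face_far: The two bright steel sloping faces on the +x side of the vee, facing up and to -x at 45 degrees: the second contact line. Its origin and axes are those of the fixture.
- valve (a joint): Valve opening in rad: 0 = shut, handle across the pipe (red end to the fixture's -x); pi/2 = fully open, in line with it (red end to -y, to the blocks); half open = 0.785. Opens counter-clockwise from above; stops at both ends. A stiff handle (0.06 N m) that stays where it is left.
- valve_grip (a point): On the valve's vertical axis, 62 mm above the bench, a good height to grip. Turns with the handle; x axis along the bar (red end at -x). Upright black bar 60 mm long, 12 mm thick, 47 to 75 mm above the bench, over a fixed white dial of 42 mm radius, its top 42 mm above the bench; the red mark on the dial is half open.
- barrel: Loose smooth stainless dosing cylinder, 36 mm diameter, 140 mm long, hollow, closed ends, about 0.2 kg, lying level with two dark bands 18 mm either side of its middle. Origin: on its axis at its middle; its y axis runs along the cylinder (the two ends are alike; it may roll about y).
- rest: Fixed white rest under the cylinder, 150 mm long along its y, origin on the bench below its middle. Two end saddles (50 mm wide, y 41..67 mm either side, up to 17.5 mm high) hold the cylinder's axis 32 mm above the bench; between them only a 20 mm wide, 6 mm high spine, so fingers have room.
- jar: White jar with black lid, 64 mm diameter, 100 mm tall, origin at its underside's centre, z up. Leave alone.
- pot: Amber pot with white lid, 60 mm diameter, 60 mm tall, origin at its underside's centre, z up. Leave alone.
- nozzle: Steel nozzle, 48 mm diameter foot, 45 mm tall, origin at its underside's centre, z up. Leave alone.
There are look-alikes about, which are no part of the job. Of the things like the barrel, leave any that is orange; of the rest the smaller one is meant.

How it is judged:
By the outcome, as a careful person would: the job done as asked, in the order asked, and still so for the second after the job is handed in, while the arm keeps its last pose, push and grip.
It also fails if it takes over 67 s, if anything falls off the work surface, if the arm or the gripper's body presses on something with over 40 N, if the wrist force passes 120 N, or if a joint passes its speed limit or range.

## Robot

A 6-joint arm with a two-finger parallel gripper is mounted at the origin on the work surface. World frame = base frame: x ahead of the robot, y to its left, z up, the work surface at z = 0. Lengths are in m, angles in rad, forces in N, time in s.
With the tool pointing down it reaches from about 0.4 to 0.825 m from the base axis. Payload 7 kg.
Tool frame: the origin (TCP) lies midway between the tips of the shut fingers; the grasp point (between the pads) lies 19 mm behind it; x points along the fingers, z is the direction in which the jaws open and shut, and the axes are right-handed (so a half turn about x gives the same grasp; the last joint's range is limited). The gripper opens to 85 mm and grips with 20 to 120 N. Pads are 22 mm wide; open, the fingers measure 114 mm over their backs; the gripper's body (76 mm by 85 mm) begins 54 mm behind the grasp point. The pads swing forward as they close: fully open they stand 13 mm farther back than shut.
Start: joints at [1.525, 0.359, 0.012, 0, -1.224, -0.288], TCP at [0.221, 0.638, 0.231] pointing down, gripper open.
Joint ranges: [-3.07, 3.07], [-1.43, 2.12], [-1.02, 1.25], [-3.03, 1.67], [-3.05, -0], [-3.03, 3.03]. Speed limits (rad/s): [2.39, 2.39, 3.01, 3.14, 3.14, 3.14].

## Interface

Orientations are given as a unit quaternion [x, y, z, w].
In Python, from rig import env, imaging gives the robot as it stands.
- The arm moves only by the shell command python3 -m creep 'ROWS'. ROWS is JSON, a list that holds one entry, the list of rows, each a list of 7 numbers: the shift along the tool's x, y, z normalised to -1 to 1, where 1 is 30 mm, then the turn, a rotation vector about the tool's x, y, z normalised to -1 to 1, where 1 is 6 degrees, then the opening, from -1 (shut) to 1 (fully open). In form: [[[tx, ty, tz, wx, wy, wz, jaw], ...]]. A call has 1 to 10 rows; each row shifts and turns the commanded pose from where the row before left it, along the tool's axes as they then stand; what a row does not reach is not made up. A row lasts 1/8 s, in which the tool goes at most 62.5 mm and 10.7 degrees, less where a joint would pass 70% of its speed; a pose out of reach is approached as far as the arm can. A call with a number of a shift or a turn outside -1 to 1 is refused whole. A call with a gripper value outside its range is refused whole. The fingers move at their own pace and stop on an object; the grip force is fixed at half the most. Time passes only in rows, so rows that do not move let the fingers close. It gives the time, the measured TCP pose, the force and the opening at its end, in the units of the state.
- env.state(): the state, without advancing time (a new reading comes with each control period).
- imaging.camera(name): name is "scene" or "top" or "wrist"; returns a dict with "image" (480x640x3 uint8, red, green, blue), "depth" (480x640 float32, m along the optical axis (not along the pixel's ray), 0 where there is no reading), "camera_matrix" (3x3 intrinsics, pixels), "xyz" and "rotation" of the camera in the world. Camera axes: x right, y down, z forward; pixel columns grow to the right and rows downward; lengths in m; the calibration is good to about 2 mm. A picture is of the moment at which its call begins.
- env.close_job(): hands the job in, once; it reports no verdict.
The state is a dict: "time": time; "joints": joint angles; "dq": joint speeds; "effort": joint torques, N m; "ee_pos": TCP position; "eef_rot": TCP orientation; "ft_force": force on the tool from outside, world axes, zero at the start; "moment": the same for the moment, N m; "grip_width": finger opening in m.
Only numpy, scipy, OpenCV 4.12 (cv2) and the standard library are available. Lean on these libraries where they do the work, as an engineer would, in place of code of your own. Each camera call takes 0.05 s, during which the arm holds its last target.

## Working session

There is one attempt and no reset: what is moved stays moved. The work goes in short steps, Python scripts to look and compute and a shell command to move; the robot and the scene stay as the last step left them, time stands still between calls to the robot, and variables do not carry over. Pictures are saved under pics/ and viewed, and the job is handed in when it is done.

```bash
ls; mkdir -p pics; python3 - <<'E'
from rig import env, imaging
import cv2
print(env.state())
for n in ("scene","top","wrist"):
    c=imaging.camera(n)
    cv2.imwrite(f"pics/{n}0.png",c["image"][:,:,::-1])
    print(n,c["camera_matrix"].tolist(),c["xyz"],c["rotation"])
E
```

```text
pics
{'time': 0.0, 'joints': array([ 1.52510734e+00,  3.59385993e-01,  1.11103822e-02, -3.62676676e-04,
       -1.22413242e+00, -2.88092244e-01]), 'dq': array([ 0.0011836 ,  0.00015971, -0.00104726, -0.00122483, -0.00114689,
        0.00110295]), 'effort': array([ 7.15981460e-04, -5.83311439e+01,  2.93422508e+01,  6.93660825e+00,
       -5.93683653e-03, -2.09034334e-05]), 'ee_pos': array([0.2210105 , 0.63729454, 0.23038444]), 'eef_rot': array([-0.57569045, -0.40958446,  0.57658282, -0.41033319]), 'ft_force': array([-0.00736312, -0.07318418, -0.67373905]), 'moment': array([-0.01564892, -0.00042606,  0.00254644]), 'grip_width': 0.08550255297237185}
scene [[513.7162848199772, 0.0, 321.88948388496124], [0.0, 513.7162848199772, 242.34837366402573], [0.0, 0.0, 1.0]] [ 1.23284216 -0.48669503  0.85132356] [ 0.80787197  0.45182106 -0.18149362 -0.33205522]
top [[568.4813907677617, 0.0, 316.98463126916295], [0.0, 568.4813907677617, 247.38764752783686], [0.0, 0.0, 1.0]] [ 0.32649817 -0.07755104  1.28548029] [ 0.70930382 -0.69803507  0.07228129 -0.06641195]
wrist [[370.53916606107634, 0.0, 320.9804878734993], [0.0, 370.53916606107634, 237.72494974955347], [0.0, 0.0, 1.0]] [0.29107845 0.61387142 0.3720698 ] [-0.57347284  0.8061757   0.11820656 -0.08506968]
```

View pics/scene0.png

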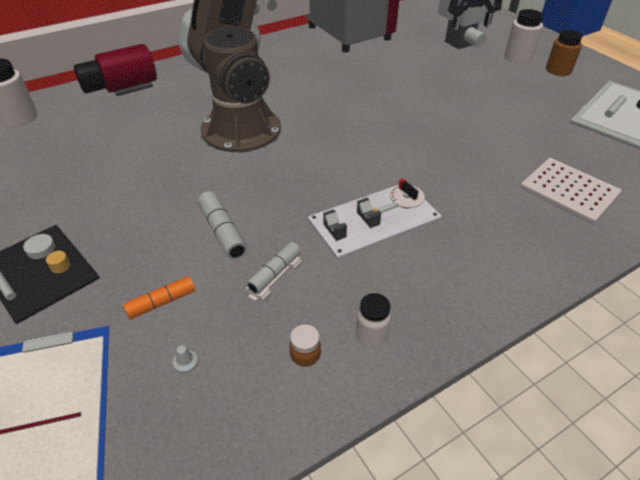

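View pics/top0.png

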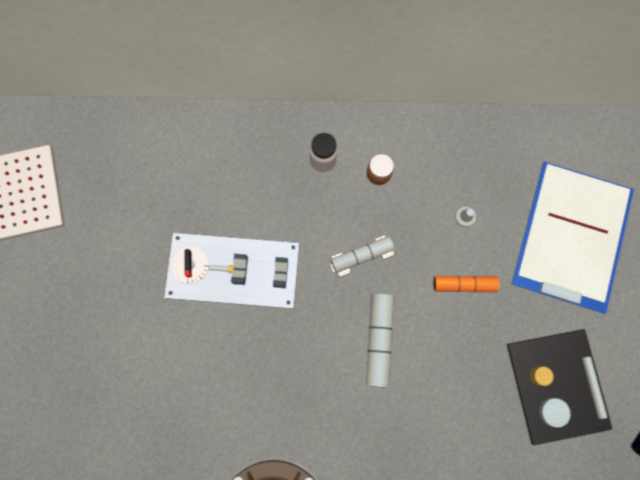

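View pics/wrist0.png

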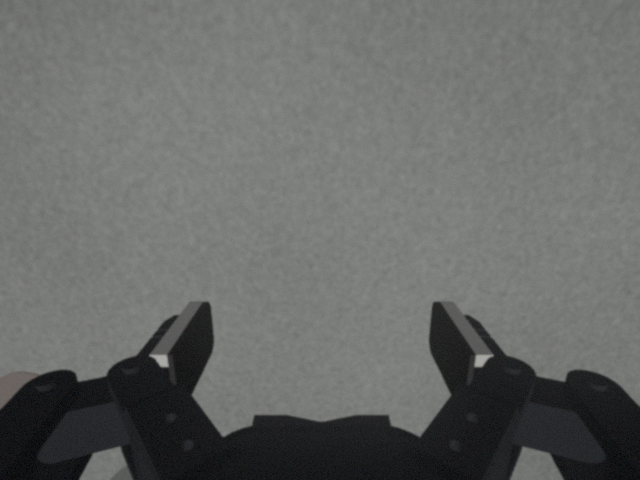

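The top view has the barrel on its rest at about (362,255). The large steel look-alike is at (380,340) and the orange one at (467,284). The fixture centre is near (260,270), with the valve at (190,265) and its red end pointing down, towards -x. I'll measure these next.

```bash
cat > h.py <<'E'
import numpy as np, cv2
from scipy.spatial.transform import Rotation as R
from rig import env, imaging
def cam(n,save=None):
    c=imaging.camera(n)
    if save: cv2.imwrite(f"pics/{save}.png",c["image"][:,:,::-1])
    c["R"]=R.from_quat(c["rotation"]).as_matrix(); return c
def ray(c,u,v,z):
    d=c["R"]@np.linalg.inv(c["camera_matrix"])@np.array([u,v,1.])
    return c["xyz"]+d*(z-c["xyz"][2])/d[2]
def proj(c,p):
    q=c["camera_matrix"]@(c["R"].T@(np.asarray(p)-c["xyz"])); return q[:2]/q[2]
def blobs(m,amin=30):
    n,l,s,ce=cv2.connectedComponentsWithStats(m.astype(np.uint8))
    return [(l==i,s[i],ce[i]) for i in range(1,n) if s[i][4]>=amin]
def st():
    s=env.state(); return s
def tool():
    s=env.state(); return s["ee_pos"],R.from_quat(s["eef_rot"]).as_matrix(),s
E
python3 - <<'E'
from h import *
c=cam("top"); im=c["image"]; hsv=cv2.cvtColor(im,cv2.COLOR_RGB2HSV)
print(im[300,230],im[240,360],im[330,380],im[285,400],im[262,215],im[268,188])
# plate: bluish light
r=im.astype(int)
pm=(r.min(2)>150)
for m,s,ce in blobs(pm,200):
    print(s,ce,cv2.minAreaRect(np.argwhere(m)[:,::-1].astype(np.float32)))
p,T,s=tool(); print(p,T)
big=cv2.resize(im[215:325,150:420],None,fx=2.9,fy=2.9,interpolation=cv2.INTER_CUBIC)
cv2.imwrite("pics/topz.png",big[:,:,::-1])
d=c["depth"]
for u,v in [(230,300),(360,255),(380,350),(187,265),(280,262),(300,400),(240,255)]:
    z=d[v,u]; q=c["R"]@(np.linalg.inv(c["camera_matrix"])@np.array([u,v,1.])*z)+c["xyz"]; print(u,v,q)
E
```

```text
[225 229 237] [142 142 134] [194 207 209] [144 143 137] [227 232 238] [55 50 51]
[   0  145   62   94 4328] [ 28.10027726 191.62060998] ((24.80634880065918, 190.9913330078125), (85.38011932373047, 63.33182144165039), 81.25383758544922)
[370 154  25  23 448] [381.47544643 164.58258929] ((382.0, 165.0), (22.0, 24.0), 90.0)
[  519   164   111   139 10397] [574.21227277 234.78782341] ((574.5823974609375, 236.1180419921875), (90.33090209960938, 126.87555694580078), 14.470293045043945)
[456 206  20  20 209] [466.12440191 215.63636364] ((465.5, 215.5), (19.0, 19.0), 90.0)
[ 164  232  136   77 7900] [231.52316456 270.19835443] ((231.37010192871094, 269.9354248046875), (131.21803283691406, 67.05022430419922), 4.635463237762451)
[331 235  63  35 884] [364.56900452 252.34728507] ((363.4516906738281, 254.4320068359375), (22.673736572265625, 62.96010208129883), 68.62937927246094)
[373 293  20  34 584] [382.51369863 309.79794521] ((382.5279235839844, 309.609130859375), (17.811763763427734, 33.34362030029297), 4.085616588592529)
[372 329  18  22 373] [380.72386059 339.42359249] ((380.5, 339.5), (21
[... 203 characters left out ...]
86.96875] ((595.2589111328125, 387.20501708984375), (62.627220153808594, 5.680334568023682), 74.53878784179688)
[543 399  27  28 603] [555.84742952 412.42620232] ((556.0, 412.5), (27.0, 26.0), 90.0)
[0.2210977  0.63745458 0.23072905] [[-1.95690852e-04  9.44793268e-01 -3.27666969e-01]
 [-1.01830819e-03 -3.27666994e-01 -9.44792731e-01]
 [-9.99999462e-01  1.48778665e-04  1.02621216e-03]]
230 300 [0.45634123 0.10635549 0.01457491]
360 255 [ 0.55711431 -0.1814639   0.04897833]
380 350 [ 0.35068468 -0.22394441  0.05292653]
187 265 [0.52385059 0.19311338 0.0763983 ]
280 262 [ 0.53789717 -0.00512673  0.05213567]
300 400 [ 0.24148158 -0.05432727  0.00202394]
240 255 [0.5523713  0.08359441 0.05045108]
```

View pics/topz.png

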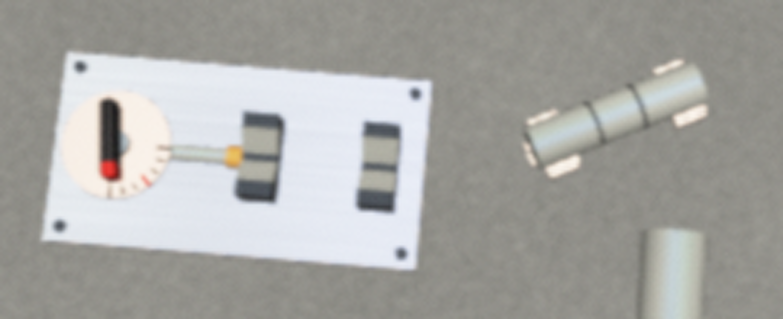

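```bash
python3 - <<'E'
from h import *
c=cam("top"); im=c["image"]; r=im.astype(int)
# plate: bluish (b>r+5) bright plus closed
pm=((r.min(2)>150)).astype(np.uint8)
m=[b for b in blobs(pm,200) if 7000<b[1][4]<9000 and b[1][0]<200][0][0].astype(np.uint8)
m=cv2.morphologyEx(m,cv2.MORPH_CLOSE,np.ones((25,25)))
cn=max(cv2.findContours(m,cv2.RETR_EXTERNAL,cv2.CHAIN_APPROX_NONE)[0],key=cv2.contourArea)
P=np.array([ray(c,u,v,.012)[:2] for u,v in cn[:,0,:].astype(float)])
(ce,sz,an)=cv2.minAreaRect((P*1000).astype(np.float32)); print("plate",ce,sz,an)
bx=cv2.boxPoints((ce,sz,an)); print(bx)
# subtract pixel-centre size ; axis
e=[bx[(i+1)%4]-bx[i] for i in range(4)]; L=max(e,key=np.linalg.norm); L=L/np.linalg.norm(L)
if L[1]<0:L=-L
o=np.array(ce)-L*65
print("fix yaxis",L,np.degrees(np.arctan2(L[1],L[0])),"origin",o,"valve",o+155*L)
# red end & handle
hsv=cv2.cvtColor(im,cv2.COLOR_RGB2HSV)
red=((hsv[:,:,1]>150)&((hsv[:,:,0]<8)|(hsv[:,:,0]>172))&(r[:,:,0]>120))
for b in blobs(red[:, :300],8): print("red",b[1],b[2],ray(c,*b[2],.075))
hm=((r.max(2)<90)|red)
for b in blobs(hm[:, :320],20):
    print("dark",b[1],b[2],ray(c,*b[2],.075),ray(c,*b[2],.05), cv2.minAreaRect(np.argwhere(b[0])[:,::-1].astype(np.float32)))
# barrel: mask by depth
d=c["depth"]; v,u=np.mgrid[0:480,0:640]
K=np.linalg.inv(c["camera_matrix"])
X=(np.stack([u,v,np.ones_like(u)],-1)@K.T*d[...,None])@c["R"].T+c["xyz"]
bm=(X[...,2]>.03)&(X[...,2]<.07)&(u>320)&(u<400)&(v>230)&(v<285)
for b in blobs(bm,50):
    Q=X[b[0]]; print("barrel n",len(Q),"zmax",np.percentile(Q[:,2],[50,90,98]))
    (q,s2,a2)=cv2.minAreaRect((Q[:,:2]*1000).astype(np.float32)); print(q,s2,a2)
    w,V=np.linalg.eigh(np.cov(Q[:,:2].T)); print(Q[:,:2].mean(0),V[:,1],np.degrees(np.arctan2(V[1,1],V[0,1])))
    uu=np.argwhere(b[0])[:,::-1]; A=np.array([ray(c,*p,.032)[:2] for p in uu.astype(float)]); print("on axis plane",A.mean(0),cv2.minAreaRect((A*1000).astype(np.float32)))
E
```

```text
plate (525.5477905273438, 105.42107391357422) (294.1300048828125, 153.28775024414062) 86.30779266357422
[[439.5925   -36.403076]
 [592.56213  -46.274277]
 [611.50305  247.24522 ]
 [458.53345  257.11642 ]]
fix yaxis [0.06439642 0.9979244 ] 86.3078 origin [521.36202335  40.55599213] valve [531.34346867 195.23427582]
red [185 270   6   7  31] [187.38709677 272.74193548] [0.50726158 0.19159391 0.075     ]
dark [312 134   8  24 149] [316.06040268 145.10738255] [ 0.80225326 -0.08020326  0.075     ] [ 0.81207901 -0.08025804  0.05      ] ((315.5, 145.5), (23.0, 7.0), 90.0)
dark [185 250   6  27 147] [187.4829932  262.55102041] [0.52943913 0.19270659 0.075     ] [0.53363046 0.19828821 0.05      ] ((187.5, 263.0), (26.0, 5.0), 90.0)
dark [233 278  12   6  36] [239.33333333 281.38888889] [0.49039024 0.07943537 0.075     ] [0.49377509 0.0826776  0.05      ] ((238.5, 280.5), (5.0, 11.0), 90.0)
dark [274 284  11   3  24] [278.83333333 285.29166667] [ 0.48335921 -0.00537603  0.075     ] [ 0.48659886 -0.00388541  0.05      ] ((279.0, 285.0), (2.0, 10.0), 90.0)
dark [247 472   7   8  37] [249.4864864
[... 172 characters left out ...]
35] [ 0.09767798 -0.0522862   0.075     ] [ 0.09295216 -0.05176441  0.05      ] ((297.05999755859375, 476.4200134277344), (3.0, 7.800000190734863), 36.869895935058594)
dark [262 477  23   3  43] [272.51162791 478.46511628] [ 0.09310694 -0.0036723   0.075     ] [ 0.08828672 -0.00214649  0.05      ] ((273.0, 478.0), (22.0, 2.0), -0.0)
barrel n 993 zmax [0.0470262  0.05170591 0.05371285]
(561.4147338867188, -185.74832153320312) (35.467498779296875, 141.03668212890625) 22.998109817504883
[ 0.5596806  -0.18542866] [-0.39031941  0.92067951] 112.97437575536296
on axis plane [ 0.56236565 -0.18666908] ((562.399658203125, -187.1408233642578), (35.66554260253906, 144.03378295898438), 23.01740074157715)
```

```bash
python3 -m creep '[[[0.4,0,0,-0.86,0,0,1],[0.4,0,0,-0.86,0,0,1],[0.4,0,0,-0.86,0,0,1],[0,0.75,0.94,0,0,0,1],[0,0.75,0.94,0,0,0,1],[0,0.75,0.94,0,0,0,1],[0,0.75,0.94,0,0,0,1],[0,0.75,0.94,0,0,0,1],[0,0.75,0.94,0,0,0,1],[0,0.75,0.94,0,0,0,1]]]'
python3 -m creep '[[[0,0.75,0.94,0,0,0,1],[0,0.75,0.94,0,0,0,1],[0,0.75,0.94,0,0,0,1],[0,0.75,0.94,0,0,0,1],[0,0.75,0.94,0,0,0,1],[0,0.75,0.94,0,0,0,1],[0,0.75,0.94,0,0,0,1],[0,0.75,0.94,0,0,0,1],[0,0,0,0,0,0,1]]]'
cat >> h.py <<'E'
def togo(target, yaw=None):
    """shift in tool axes (units of 30 mm) to a world point; yaw of tool z"""
    p,T,s=tool(); d=np.asarray(target)-p
    y=np.degrees(np.arctan2(T[1,2],T[0,2]))
    print("t %.2f"%s["time"],"tcp mm",(p*1000).round(1),"yawz %.2f"%y,"q6 %.2f"%s["joints"][5],"w %.4f"%s["grip_width"],"F",s["ft_force"].round(2),"M",s["moment"].round(2),"tilt",T[:2,0].round(4))
    print("units along tool",(T.T@d/.03).round(3), "" if yaw is None else "wx total units %.3f"%(-((yaw-y+180)%360-180)/6))
E
python3 - <<'E'
from h import *
togo((.531,.1945,.16),-93.7)
cam("wrist","w1")
E
```

```text
time: 1.5
ee_pos: [0.3663, 0.4297, 0.1953]
eef_rot: [0.516, 0.484, -0.516, 0.484]
ft_force: [-0.1, 0.7, -0.9]
grip_width: 0.0857
time: 2.62
ee_pos: [0.5319, 0.1923, 0.1951]
eef_rot: [-0.516, -0.483, 0.516, -0.483]
ft_force: [-1.2, -0.1, -0.6]
grip_width: 0.0857
t 2.62 tcp mm [531.9 192.3 195.1] yawz -93.81 q6 0.81 w 0.0857 F [-1.23 -0.06 -0.58] M [ 0.02  0.05 -0.01] tilt [-0.0003 -0.0004]
units along tool [ 1.169 -0.035 -0.071] wx total units -0.018
```

View pics/w1.png

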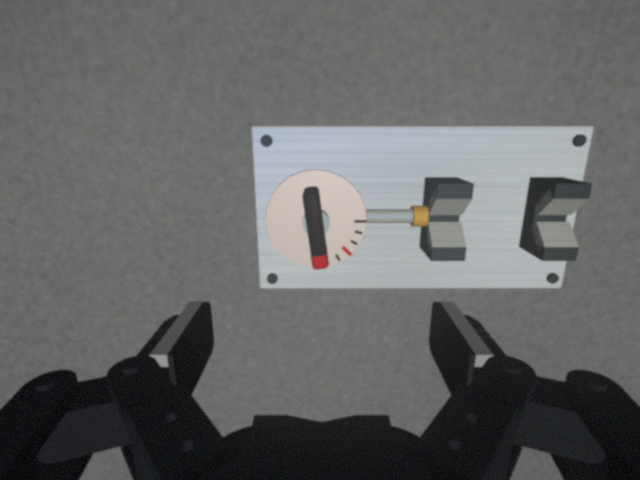

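The wrist view has the valve at (316,225), red end at (320,262), red half-open mark at (347,251), and the V-blocks at (447,219) and (556,219). I'll ray-cast from this closer view.

```bash
cat > fx.py <<'E'
from h import *
c=cam("wrist"); im=c["image"]; r=im.astype(int); hsv=cv2.cvtColor(im,cv2.COLOR_RGB2HSV)
sub=np.zeros((480,640),bool); sub[:300]=True
# plate
pm=((r.min(2)>120)&sub).astype(np.uint8)
pm=cv2.morphologyEx(pm,cv2.MORPH_CLOSE,np.ones((9,9)))
m=max(blobs(pm,2000),key=lambda b:b[1][4])[0].astype(np.uint8)
cn=max(cv2.findContours(m,cv2.RETR_EXTERNAL,cv2.CHAIN_APPROX_NONE)[0],key=cv2.contourArea)
hull=cv2.convexHull(cn)
P=np.array([ray(c,u,v,.012)[:2] for u,v in hull[:,0,:].astype(float)])
ce,sz,an=cv2.minAreaRect((P*1000).astype(np.float32)); print("plate",ce,sz,an)
bx=cv2.boxPoints((ce,sz,an)); e=[bx[(i+1)%4]-bx[i] for i in range(4)]; L=max(e,key=np.linalg.norm); L=L/np.linalg.norm(L); L*=np.sign(L[1])
o=np.array(ce)-65*L; print("yaxis deg",np.degrees(np.arctan2(L[1],L[0])),"origin",o,"valve",o+155*L)
# four screws
dk=((r.max(2)<85)&(m>0)) 
for b in blobs(dk,30):
    if b[1][4]<200: print("screw?",b[1],ray(c,*b[2],.012)*1000)
red=((hsv[:,:,1]>130)&((hsv[:,:,0]<8)|(hsv[:,:,0]>172))&sub)
for b in blobs(red,8): print("red",b[1],b[2],(ray(c,*b[2],.075)*1000).round(1),(ray(c,*b[2],.042)*1000).round(1))
hm=((r.max(2)<90)|red)&sub
for b in blobs(hm,300):
    if not(200<b[2][0]<380): continue
    cc=np.argwhere(b[0])[:,::-1].astype(float); A=np.array([ray(c,*p,.075)[:2] for p in cc])*1000
    print("handle",b[1],cv2.minAreaRect(A.astype(np.float32)))
wm=(r[:,:,0]>r[:,:,2]+12)&(r.min(2)>130)&sub
b=max(blobs(wm,200),key=lambda b:b[1][4])
hu=cv2.convexHull(np.argwhere(b[0])[:,::-1].astype(np.int32)); A=np.array([ray(c,*p,.042)[:2] for p in hu[:,0,:].astype(float)])*1000
print("dial",cv2.minEnclosingCircle(A.astype(np.float32)),cv2.fitEllipse(A.astype(np.float32)))
E
python3 fx.py; python3 -c "
from h import *
print(env.state()['joints'].round(3))"
```

```text
plate (526.6635131835938, 107.7855453491211) (289.09326171875, 149.65480041503906) 86.21198272705078
yaxis deg 86.21198 origin [522.36927605  42.92755127] valve [532.60937977 197.58891296]
screw? [263 136   9   8  43] [597.51794069 234.96390988  12.        ]
screw? [432 215  27   5 122] [519.53972547  82.23460414  12.        ]
screw? [548 273  11   9  73] [454.30265065 -21.44331899  12.        ]
screw? [269 274   8   8  53] [471.53946723 243.14135582  12.        ]
red [344 247   8   7  14] [347.5 250. ] [515.8 174.8  75. ] [504.5 173.   42. ]
red [314 254  15  14 168] [320.79166667 260.72619048] [508.6 195.2  75. ] [496.4 196.   42. ]
handle [ 305  186   24   82 1189] ((534.290771484375, 196.87750244140625), (61.33376693725586, 11.501593589782715), 2.9207558631896973)
dial ((531.6640625, 197.20570373535156), 41.711177825927734) ((531.9838256835938, 196.88330078125), (81.51425170898438, 82.52058410644531), 105.7607421875)
[ 0.696  0.207 -0.286 -0.    -1.079  0.81 ]
```

```bash
python3 - <<'E'
from h import *
togo((.5322,.197,.048),-87.1)
E
```

```text
t 2.73 tcp mm [531.1 193.8 195.2] yawz -93.71 q6 0.81 w 0.0853 F [ 0.46 -0.37 -0.23] M [ 0.08  0.04 -0.02] tilt [-0.0002 -0.    ]
units along tool [ 4.906  0.032 -0.109] wx total units -1.102
```

```bash
python3 -m creep '[[[0.9,0.03,-0.11,-0.55,0,0,1],[1,0,0,-0.55,0,0,1],[1,0,0,0,0,0,1],[1,0,0,0,0,0,1],[1,0,0,0,0,0,1],[0,0,0,0,0,0,1]]]'; python3 - <<'E'
from h import *
togo((.5322,.197,.048),-87.1)
cam("wrist","w2")
E
```

```text
time: 3.48
ee_pos: [0.5304, 0.1972, 0.0464]
eef_rot: [0.485, 0.513, -0.488, 0.513]
ft_force: [0.2, 0.2, 0.5]
grip_width: 0.0855
t 3.48 tcp mm [530.4 197.2  46.4] yawz -86.99 q6 0.92 w 0.0855 F [0.17 0.16 0.46] M [-0.05 -0.04  0.02] tilt [-0.0036 -0.0027]
units along tool [-0.052  0.059  0.009] wx total units 0.018
```

View pics/w2.png

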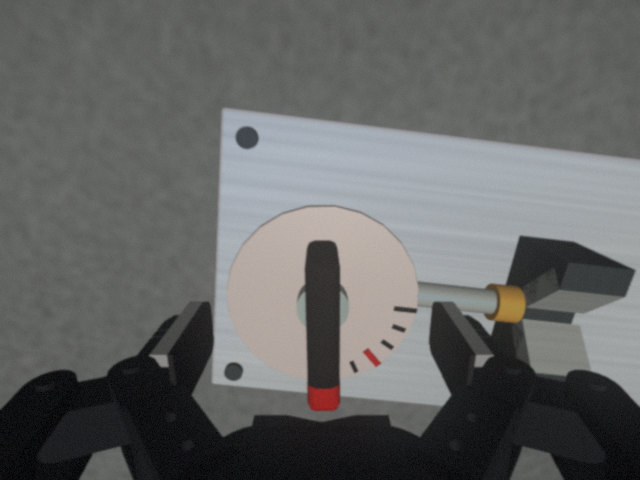

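The bar stands upright at column 322, midway between the fingers at 212 and 430, so it's aligned. I'll close on it.

```bash
python3 -m creep '[[[-0.05,0.05,0,0,0,0,-1],[0,0,0,0,0,0,-1],[0,0,0,0,0,0,-1],[0,0,0,0,0,0,-1],[0,0,0,0,0,0,-1],[0,0,0,0,0,0,-1]]]'; python3 - <<'E'
from h import *
togo((.5322,.197,.048),-48.8)
E
```

```text
time: 4.28
ee_pos: [0.5339, 0.1968, 0.0505]
eef_rot: [0.487, 0.513, -0.487, 0.513]
ft_force: [-0.5, -2.9, 6.1]
grip_width: 0.011
t 4.28 tcp mm [533.9 196.8  50.5] yawz -87.04 q6 0.92 w 0.0110 F [-0.5  -2.93  6.14] M [-1.13  0.19  0.06] tilt [ 0.0003 -0.0006]
units along tool [ 0.085 -0.056 -0.009] wx total units -6.373
```

```bash
python3 -m creep '[[[0,0,0,-0.8,0,0,-1],[0,0,0,-0.8,0,0,-1],[0,0,0,-0.8,0,0,-1],[0,0,0,-0.8,0,0,-1],[0,0,0,-0.8,0,0,-1],[0,0,0,-0.8,0,0,-1],[0,0,0,-0.8,0,0,-1],[0,0,0,-0.77,0,0,-1],[0,0,0,0,0,0,-1]]]'; python3 - <<'E'
from h import *
togo((.5322,.197,.048),-48.8)
c=cam("wrist","w3")
E
```

```text
time: 5.4
ee_pos: [0.5333, 0.1982, 0.0505]
eef_rot: [0.292, 0.644, -0.291, 0.644]
ft_force: [-6.4, 3.4, 7.4]
grip_width: 0.0109
t 5.40 tcp mm [533.3 198.2  50.5] yawz -48.76 q6 1.59 w 0.0109 F [-6.38  3.41  7.43] M [1.62 2.38 0.04] tilt [0.0001 0.0012]
units along tool [ 0.085 -0.055  0.007] wx total units 0.007
```

View pics/w3.png

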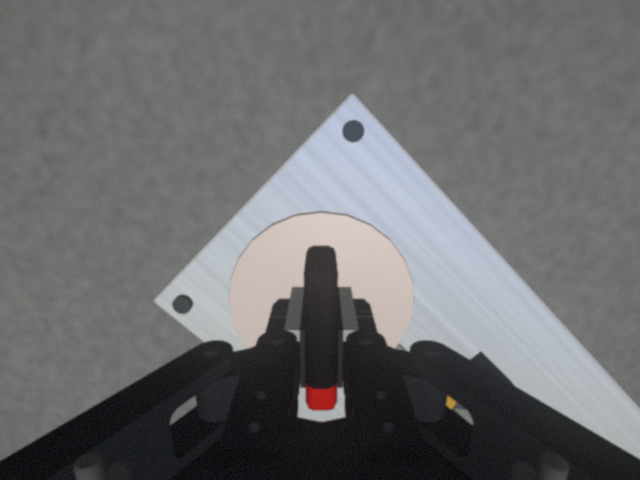

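The bar is held at 45° in the jaws. I'll release it, rise, and check.

```bash
python3 -m creep '[[[0,0,0,0,0,0,0.6],[0,0,0,0,0,0,0.6],[0,0,0,0,0,0,0.6],[-0.5,0,0,0,0,0,0.6],[-1,0,0,0,0,0,0.6],[-1,0,0,0,0,0,0.6],[-1,0,0,0,0,0,0.6],[-1,0,0,0,0,0,0.6],[0,0,0,0,0,0,0.6]]]'; python3 - <<'E'
from h import *
togo((.5322,.197,.048),-48.8)
cam("wrist","w4")
cam("top","t4")
E
python3 fx.py
```

```text
time: 6.58
ee_pos: [0.5352, 0.1982, 0.1886]
eef_rot: [0.294, 0.643, -0.29, 0.645]
ft_force: [-0.3, 0.4, -0.5]
grip_width: 0.0683
t 6.58 tcp mm [535.2 198.2 188.6] yawz -48.81 q6 1.59 w 0.0683 F [-0.33  0.38 -0.54] M [-0.01  0.04  0.04] tilt [0.0051 0.0032]
units along tool [ 4.687 -0.128 -0.04 ] wx total units -0.002
plate (527.3140869140625, 132.3467559814453) (178.2582244873047, 258.8152160644531) 2.3073441982269287
yaxis deg 92.30735 origin [529.93099236  67.39945221] valve [523.69067931 222.27378082]
screw? [232 230   9   8  55] [471.7403449  242.81276792  12.        ]
red [313 262  15  13 171] [319.70175439 268.25146199] [514.3 181.7  75. ] [504.5 173.2  42. ]
handle [ 312  191   16   84 1195] ((533.882080078125, 198.91754150390625), (61.195167541503906, 10.649434089660645), 41.42752456665039)
dial ((532.0817260742188, 197.00991821289062), 41.16715621948242) ((532.09814453125, 197.10516357421875), (81.58055877685547, 81.92452239990234), 142.9583282470703)
```

View pics/w4.png

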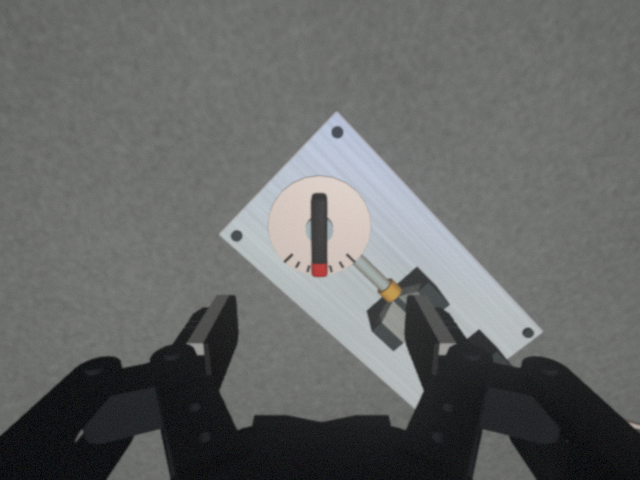

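The bar reads 41.4° against a 41.2° goal, an opening of about 45.2°. The red end sits over the red mark at (320,268). Next is the barrel.

```bash
python3 -m creep '[[[0,-0.71,0.93,0,0,0,0.6],[0,-0.71,0.93,0,0,0,0.6],[0,-0.71,0.93,0,0,0,0.6],[0,-0.71,0.93,0,0,0,0.6],[0,-0.71,0.93,0,0,0,0.6],[0,-0.71,0.93,0,0,0,0.6],[0,-0.71,0.93,0,0,0,0.6],[0,-0.71,0.93,0,0,0,0.6],[0,-0.71,0.93,0,0,0,0.6],[0,-0.71,0.93,0,0,0,0.6]]]'
python3 -m creep '[[[0,-0.71,0.93,1,0,0,0.6],[0,0,0,1,0,0,0.6],[0,0,0,1,0,0,0.6],[0,0,0,1,0,0,0.6],[0,0,0,1,0,0,0.6],[0,0,0,1,0,0,0.6],[0,0,0,1,0,0,0.6],[0,0,0,1,0,0,0.6],[0,0,0,1,0,0,0.6],[0,0,0,1,0,0,0.6]]]'
python3 -m creep '[[[0,0,0,1,0,0,0.6],[0,0,0,1,0,0,0.6],[0,0,0,1,0,0,0.6],[0,0,0,1,0,0,0.6],[0,0,0,1,0,0,0.6],[0,0,0,1,0,0,0.6],[0,0,0,1,0,0,0.6],[0,0,0,1,0,0,0.6],[0,0,0,0,0,0,0.6]]]'
python3 - <<'E'
from h import *
togo((.5615,-.1865,.08),-157)
c=cam("wrist","w5")
E
```

```text
time: 7.98
ee_pos: [0.5564, -0.154, 0.1838]
eef_rot: [0.292, 0.644, -0.293, 0.643]
ft_force: [0.1, 1.4, 0.6]
grip_width: 0.0685
time: 9.22
ee_pos: [0.5587, -0.1878, 0.1837]
eef_rot: [-0.575, -0.411, 0.576, -0.41]
ft_force: [-1.7, 0.0, -1.1]
grip_width: 0.0685
time: 10.35
ee_pos: [0.5589, -0.1878, 0.1839]
eef_rot: [-0.692, -0.142, 0.693, -0.142]
ft_force: [0.2, -0.2, -0.3]
grip_width: 0.0684
t 10.35 tcp mm [ 558.9 -187.8  183.9] yawz -156.79 q6 0.40 w 0.0684 F [ 0.16 -0.22 -0.28] M [-0.04  0.01 -0.  ] tilt [-0.0018  0.0001]
units along tool [ 3.462e+00 -2.000e-03 -1.040e-01] wx total units 0.035
```

View pics/w5.png

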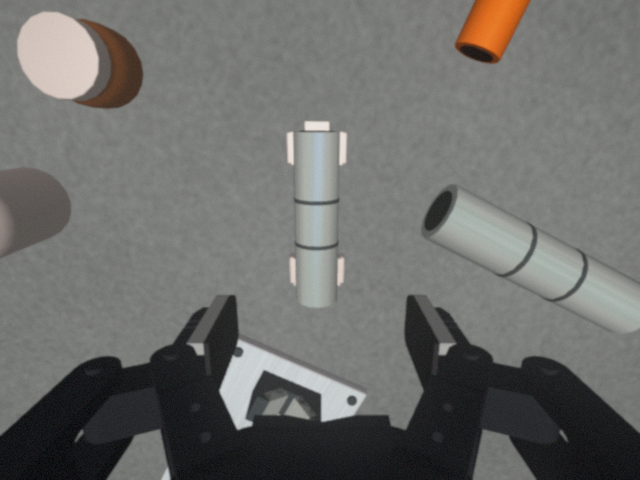

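The barrel is clear on its rest with bands at about (316,202) and (316,246), square between the fingers. The larger steel one is at right and the orange one at upper right.

```bash
python3 - <<'E'
from h import *
c=cam("wrist"); im=c["image"]; r=im.astype(int)
g=r.mean(2)
# bands: profile along columns near 316
seg=g[125:310,308:326].mean(1)
dk=[125+i for i in range(3,len(seg)-3) if seg[i]<seg[i-3]-25 and seg[i]<seg[i+3]-25]; print(dk)
rows=[x for x in dk]
a=np.mean([x for x in rows if x<225]);b=np.mean([x for x in rows if x>225])
A=ray(c,316.5,a,.05);B=ray(c,316.5,b,.05);print(a,b,A,B,np.linalg.norm(A-B),(A+B)/2)
# side edges
pts=[[],[]]
for v in list(range(172,196))+list(range(208,240)):
    row=g[v]; gr=np.diff(cv2.GaussianBlur(row[None].astype(np.float32),(0,0),1.)[0])
    l=280+np.argmax(gr[280:310]); rr=325+np.argmin(gr[325:352]); pts[0].append((l+.5,v)); pts[1].append((rr+.5,v))
for z in (.032,):
    W=[np.array([ray(c,u,v,z)[:2] for u,v in p])*1000 for p in pts]
    F=[cv2.fitLine(w.astype(np.float32),cv2.DIST_HUBER,0,.01,.01).ravel() for w in W]
    for f in F: print(f, np.degrees(np.arctan2(f[1],f[0])))
    M=(np.array(W[0])+np.array(W[1]))/2; f=cv2.fitLine(M.astype(np.float32),cv2.DIST_HUBER,0,.01,.01).ravel(); print("mid",f,np.degrees(np.arctan2(f[1],f[0])),"width",np.linalg.norm(np.array(W[0])-np.array(W[1]),axis=1).mean())
    d=f[:2]; q=((A+B)/2)[:2]*1000; print("centre",f[2:]+d*((q-f[2:])@d))
togo((.5615,-.1865,.08),-157)
E
```

```text
[131, 132, 202, 203, 204, 247, 248, 249]
174.4 248.0 [ 0.57795265 -0.2222161   0.05      ] [ 0.55548084 -0.1695225   0.05      ] 0.057285228944106904 [ 0.56671675 -0.1958693   0.05      ]
[ 3.8003036e-01 -9.2497402e-01  5.8254395e+02 -1.9138225e+02] -67.66444
[ 3.8455528e-01 -9.2310196e-01  5.5069629e+02 -1.9749203e+02] -67.383865
mid [ 3.8573360e-01 -9.2261022e-01  5.6920526e+02 -2.0057617e+02] -67.31071 width 31.215080153173936
centre [ 567.15990382 -195.68401928]
t 10.45 tcp mm [ 559.1 -187.8  184.2] yawz -156.69 q6 0.40 w 0.0682 F [-0.84 -1.28  0.01] M [-0.01 -0.03  0.06] tilt [-0.0012  0.0001]
units along tool [ 3.473 -0.006 -0.095] wx total units 0.051
```

```bash
python3 - <<'E'
from h import *
c=cam("wrist")
A=ray(c,316.5,203,.05);B=ray(c,316.5,248,.05);print(np.linalg.norm(A-B),(A+B)/2, "dir",np.degrees(np.arctan2(*(A-B)[1::-1])))
for L,Rr,v in ((294.5,338.5,165),(294.5,338.5,222),(296,337,290)):
    a=ray(c,L,v,.032);b=ray(c,Rr,v,.032);print(np.linalg.norm(a-b),(a+b)/2)
# wrist depth check
d=c["depth"]; K=np.linalg.inv(c["camera_matrix"])
v,u=np.mgrid[0:480,0:640]; X=(np.stack([u,v,np.ones_like(u)],-1)@K.T*d[...,None])@c["R"].T+c["xyz"]
m=(X[...,2]>.022)&(u>285)&(u<350)&(v>120)&(v<310)&(X[...,2]<.06)
b=max(blobs(m,100),key=lambda b:b[1][4]); Q=X[b[0]]
print(cv2.minAreaRect((Q[:,:2]*1000).astype(np.float32)),np.percentile(Q[:,2],[50,99]))
E
```

```text
0.0358391088197904 [ 0.56263542 -0.18596518  0.05      ] dir -66.89467394187659
0.03439976085875406 [ 0.58026836 -0.22677147  0.032     ]
0.035977850963758114 [ 0.56223145 -0.18449546  0.032     ]
0.035465791345371686 [ 0.53842367 -0.12869326  0.032     ]
((563.2770385742188, -185.6451873779297), (35.737281799316406, 140.4384307861328), 22.975414276123047) [0.04639543 0.0496673 ]
```

```bash
python3 - <<'E'
from h import *
togo((.5627,-.1859,.010),-157)
E
```

```text
t 10.50 tcp mm [ 559.2 -187.8  184.4] yawz -156.71 q6 0.40 w 0.0685 F [ 0.71 -0.37  0.49] M [ 0.04 -0.06 -0.07] tilt [-0.0009 -0.    ]
units along tool [ 5.812 -0.011 -0.139] wx total units 0.049
```

```bash
python3 -m creep '[[[0.9,0,-0.14,0.05,0,0,0.6],[1,0,0,0,0,0,0.6],[1,0,0,0,0,0,0.6],[1,0,0,0,0,0,0.6],[0.6,0,0,0,0,0,0.6],[0,0,0,0,0,0,0.6]]]'; python3 - <<'E'
from h import *
togo((.5627,-.1859,.010),-157)
cam("wrist","w6")
E
```

```text
time: 11.25
ee_pos: [0.5621, -0.1861, 0.0483]
eef_rot: [-0.692, -0.141, 0.694, -0.14]
ft_force: [0.7, 0.6, 1.3]
grip_width: 0.0681
t 11.25 tcp mm [ 562.1 -186.1   48.3] yawz -157.06 q6 0.39 w 0.0681 F [0.66 0.6  1.26] M [ 0.04  0.03 -0.01] tilt [-0.0034  0.0001]
units along tool [ 1.276  0.003 -0.026] wx total units -0.011
```

View pics/w6.png

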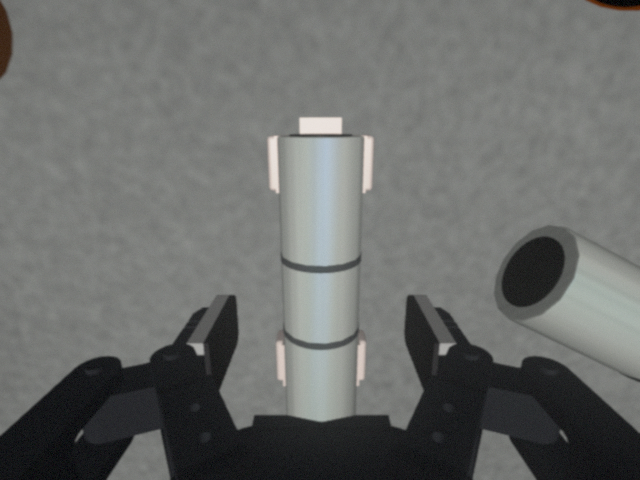

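The barrel is centred at column 321 between the fingers at 237 and 405. I'll descend and grip.

```bash
python3 -m creep '[[[0.7,0,-0.02,0,0,0,0.6],[0.55,0,0,0,0,0,0.6],[0,0,0,0,0,0,0.3],[0,0,0,0,0,0,0],[0,0,0,0,0,0,-1],[0,0,0,0,0,0,-1],[0,0,0,0,0,0,-1],[0,0,0,0,0,0,-1]]]'; python3 - <<'E'
from h import *
togo((.5627,-.1859,.010),-157)
cam("wrist","w7")
E
```

```text
time: 12.3
ee_pos: [0.5634, -0.1863, 0.0134]
eef_rot: [-0.693, -0.14, 0.693, -0.14]
ft_force: [-3.7, -0.6, 5.0]
grip_width: 0.0342
t 12.30 tcp mm [ 563.4 -186.3   13.4] yawz -157.12 q6 0.39 w 0.0342 F [-3.7  -0.65  5.  ] M [-0.41  1.21  0.05] tilt [-0.0002 -0.0004]
units along tool [ 0.114 -0.021  0.016] wx total units -0.019
```

View pics/w7.png

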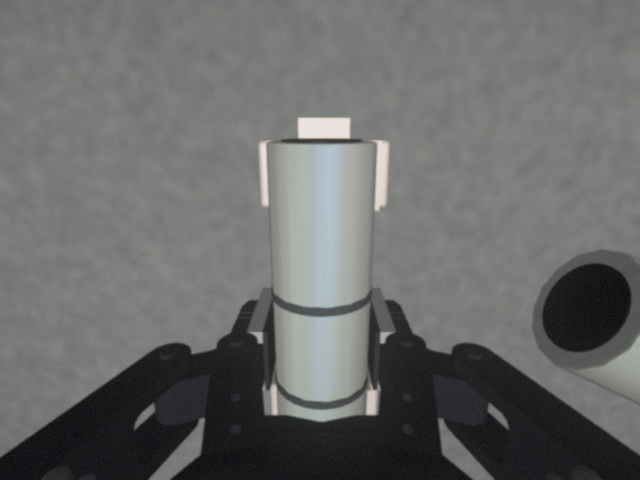

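```bash
python3 -m creep '[[[-0.2,0,0,0,0,0,-1],[-0.3,0,0,0,0,0,-1],[-0.6,0,0,0,0,0,-1],[-0.9,0,0,0,0,0,-1],[-0.9,0,0,0,0,0,-1],[-0.6,0,0,0,0,0,-1],[0,0,0,0,0,0,-1]]]'; python3 - <<'E'
from h import *
togo((.5227,.0427,.115),-183.8)
cam("wrist","w8")
cam("scene","s8")
E
```

```text
time: 13.22
ee_pos: [0.565, -0.1859, 0.1193]
eef_rot: [0.694, 0.14, -0.692, 0.141]
ft_force: [0.6, 0.0, -2.9]
grip_width: 0.0344
t 13.22 tcp mm [ 565.  -185.9  119.3] yawz -157.11 q6 0.39 w 0.0344 F [ 0.58  0.05 -2.94] M [0.04 0.   0.08] tilt [ 0.0038 -0.0001]
units along tool [ 0.138 -7.569 -1.665] wx total units 4.448
```

View pics/w8.png

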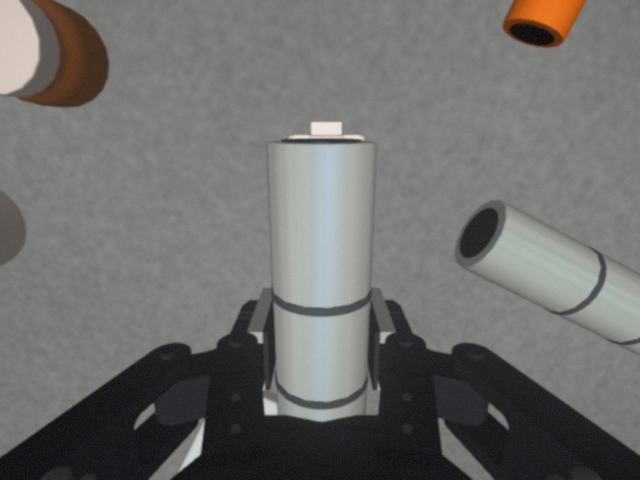

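View pics/s8.png

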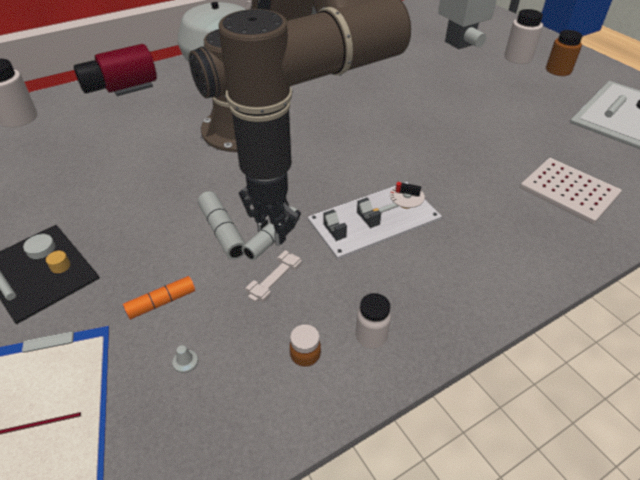

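The barrel is held level, clear of the rest, and the bands show at rows ~308 and ~402. I'll measure where its middle lies in the hand.

```bash
python3 - <<'E'
from h import *
c=cam("wrist"); togo((.5221,.0426,.115),-183.8)
p,T,s=tool()
g=c["image"].astype(float).mean(2)
seg=g[:,312:332].mean(1)
dk=[i for i in range(290,412) if seg[i]<seg[i-7]-25 and seg[i]<seg[i+7]-25]; print(dk)
a=np.mean([x for x in dk if x<350]);b=np.mean([x for x in dk if x>350])
zt=p[2]+.0186+.018
A=ray(c,321,a,zt);B=ray(c,321,b,zt)
print(a,b,np.linalg.norm(A-B)*1e3,"mid in tool mm",T.T@((A+B)/2-p)*1e3)
print("dir",np.degrees(np.arctan2(*(A-B)[1::-1])), "cam in tool",T.T@(c["xyz"]-p))
E
```

```text
t 13.38 tcp mm [ 563.2 -185.8  116.5] yawz -157.14 q6 0.39 w 0.0342 F [ 0.01  0.28 -3.52] M [ 0.04 -0.05 -0.03] tilt [-0.0011  0.0004]
units along tool [ 0.055 -7.547 -1.696] wx total units 4.444
[309, 310, 311, 312, 313, 314, 402, 403, 404, 405, 406, 407, 408]
311.5 405.0 35.77453745820058 mid in tool mm [-36.60028086  -0.57767511  -0.79446857]
dir -67.13958449494443 cam in tool [-0.14213395  0.07345365 -0.0005952 ]
```

```bash
python3 -m creep '[[[0,-0.4,-0.09,0,0,0,-1],[0,-0.94,-0.21,0,0,0,-1],[0,-0.94,-0.21,0,0,0,-1],[0,-0.94,-0.21,0,0,0,-1],[0,-0.94,-0.21,0,0,0,-1],[0,-0.94,-0.21,0,0,0,-1],[0,-0.94,-0.21,0,0,0,-1],[0,-0.94,-0.21,0,0,0,-1],[0,-0.55,-0.12,0,0,0,-1],[0,0,0,0.5,0,0,-1]]]'
python3 -m creep '[[[0,0,0,0.8,0,0,-1],[0,0,0,0.9,0,0,-1],[0,0,0,0.9,0,0,-1],[0,0,0,0.8,0,0,-1],[0,0,0,0.54,0,0,-1],[0,0,0,0,0,0,-1],[0,0,0,0,0,0,-1]]]'
python3 - <<'E'
from h import *
togo((.5221,.0426,.115),-183.8)
cam("wrist","w9"); cam("scene","s9"); cam("top","t9")
togo((.5221,.0426,.115),-183.8)
E
```

```text
time: 14.62
ee_pos: [0.5219, 0.0431, 0.1169]
eef_rot: [-0.696, -0.122, 0.697, -0.122]
ft_force: [-0.6, 0.1, -2.5]
grip_width: 0.0346
time: 15.5
ee_pos: [0.5223, 0.0418, 0.1171]
eef_rot: [-0.707, 0.023, 0.707, 0.023]
ft_force: [-1.4, -0.4, -2.0]
grip_width: 0.0343
t 15.50 tcp mm [522.3  41.8 117.1] yawz 176.31 q6 -0.52 w 0.0343 F [-1.43 -0.41 -1.99] M [0.01 0.05 0.03] tilt [-0.0004 -0.0002]
units along tool [ 0.069 -0.027  0.007] wx total units 0.018
t 15.65 tcp mm [522.4  41.8 117.2] yawz 176.27 q6 -0.52 w 0.0343 F [ 0.19 -0.3  -1.96] M [0.02 0.02 0.01] tilt [-0.0001 -0.    ]
units along tool [ 0.075 -0.026  0.011] wx total units 0.011
```

View pics/w9.png

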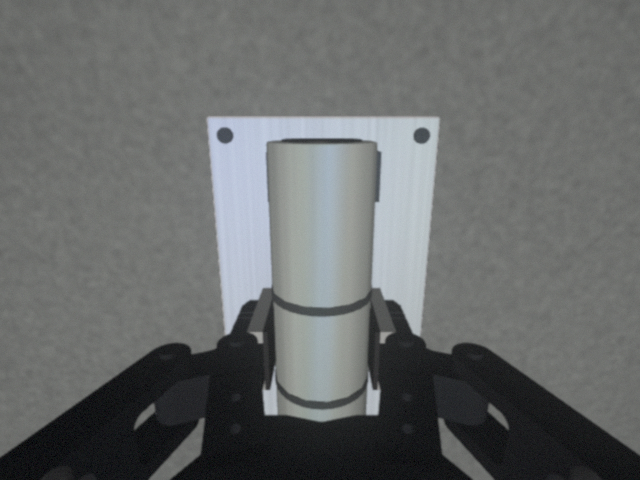

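View pics/s9.png

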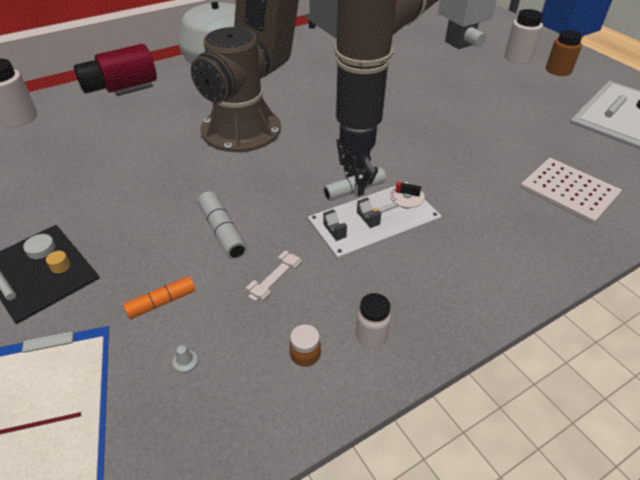

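The plate's near end shows with its edge at row 117 and screws at (225,135) and (421,135), symmetric about the barrel at column 322. I'll check the lateral and endwise position against these.

```bash
python3 - <<'E'
from h import *
c=cam("wrist"); p,T,s=tool()
r=c["image"].astype(int); g=r.mean(2).astype(np.float32)
gb=cv2.GaussianBlur(g,(0,0),1.)
gx=np.diff(gb,axis=1); gy=np.diff(gb,axis=0)
L=[];Rr=[];E=[]
for v in range(125,240,3):
    L.append((200+np.argmax(gx[v,200:225])+.5,v)); Rr.append((420+np.argmin(gx[v,420:445])+.5,v))
for u in list(range(212,262,3))+list(range(385,435,3)):
    E.append((u,110+np.argmax(gy[110:125,u])+.5))
W=lambda P:np.array([ray(c,u,v,.012)[:2] for u,v in P])*1e3
l,r_,e=W(L),W(Rr),W(E)
fl=[cv2.fitLine(x.astype(np.float32),cv2.DIST_HUBER,0,.01,.01).ravel() for x in (l,r_,e)]
ang=[np.degrees(np.arctan2(f[1],f[0]))%180 for f in fl]; print("angles",ang)
a=np.radians(86.2); ya=np.array([np.cos(a),np.sin(a)]); xa=np.array([np.sin(a),-np.cos(a)])
print("width",(l@xa).mean()-(r_@xa).mean(), "x centre", ((l@xa).mean()+(r_@xa).mean())/2, "end y", (e@ya).mean())
o=xa*((l@xa).mean()+(r_@xa).mean())/2+ya*((e@ya).mean()+80)
print("origin",o, "tcp in fixture", xa@(p[:2]*1e3-o), ya@(p[:2]*1e3-o))
# bands now
seg=g[:,312:332].mean(1)
dk=[i for i in range(290,412) if seg[i]<seg[i-7]-25 and seg[i]<seg[i+7]-25]
A=np.mean([x for x in dk if x<350]);B=np.mean([x for x in dk if x>350])
zt=p[2]+.0366; M=(ray(c,321,A,zt)+ray(c,321,B,zt))/2*1e3
print("bands",A,B,"mid fixture",xa@(M[:2]-o),ya@(M[:2]-o))
# barrel edges
m=[]
for v in (160,200,240,280):
    ll=258+np.argmax(np.abs(gx[v,258:282]));rr=366+np.argmax(np.abs(gx[v,366:388])); m.append((ll,rr))
    q=(ray(c,ll+.5,v,p[2]+.0186)+ray(c,rr+.5,v,p[2]+.0186))/2*1e3; print(v,ll,rr,xa@(q[:2]-o))
togo((.5221,.0426,.115),176.2)
E
```

```text
angles [np.float32(86.347496), np.float32(86.17585), np.float32(176.26534)]
width 147.37436532911022 x centre 517.767763909424 end y -2.590107153982608
origin [521.75969059  42.92521553] tcp in fixture 0.7106897669511383 -1.0929637848802787
bands 311.5 404.5 mid fixture 1.0572689075951944 -0.6708204478649181
160 265 380 0.5023838594852638
200 267 378 0.46611620468609827
240 269 372 1.1219383244305192
280 271 371 0.9246620262566542
t 15.70 tcp mm [522.4  41.8 117.3] yawz 176.26 q6 -0.52 w 0.0343 F [ 0.41  0.29 -3.03] M [-0.02  0.02  0.  ] tilt [-0.0001 -0.    ]
units along tool [ 0.075 -0.026  0.012] wx total units 0.010
```

```bash
python3 -m creep '[[[0.5,-0.027,0.02,0,0,0,-1],[0.8,0,0,0,0,0,-1],[0.7,0,0,0,0,0,-1],[0.4,0,0,0,0,0,-1],[0,0,0,0,0,0,-1],[0,0,0,0,0,0,-1],[0,0,0,0,0,0,-1]]]'
python3 - <<'E'
from h import *
togo((.5219,.0431,.0369),176.2)
cam("wrist","w10");cam("scene","s10")
togo((.5219,.0431,.0369),176.2)
E
```

```text
time: 16.58
ee_pos: [0.5224, 0.0429, 0.046]
eef_rot: [0.707, -0.023, -0.706, -0.023]
ft_force: [0.2, -0.3, -3.4]
grip_width: 0.0341
t 16.57 tcp mm [522.4  42.9  46. ] yawz 176.24 q6 -0.52 w 0.0341 F [ 0.17 -0.34 -3.4 ] M [-0.    0.    0.01] tilt [0.0013 0.0006]
units along tool [ 0.304 -0.006  0.018] wx total units 0.007
t 16.68 tcp mm [522.2  42.8  45.9] yawz 176.24 q6 -0.52 w 0.0346 F [ 0.    0.19 -3.29] M [-0.02  0.   -0.  ] tilt [0.0012 0.0005]
units along tool [ 0.302 -0.009  0.012] wx total units 0.006
```

View pics/w10.png

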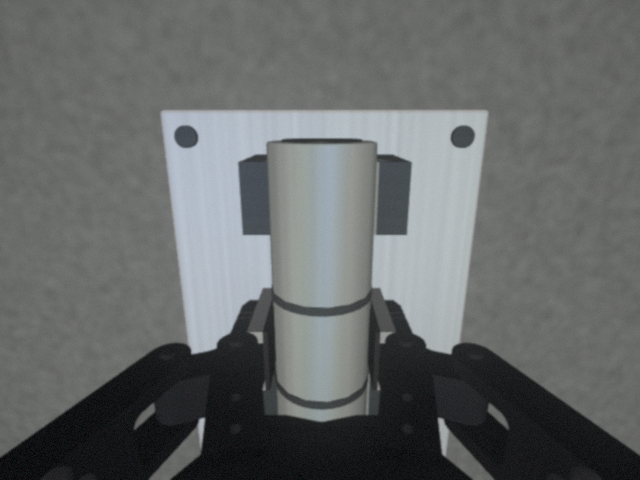

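The barrel sits over the vee. The block edges at columns 240 and 410 put its middle at 325, while the barrel's is 322.5, so I'll nudge +z about 0.6 mm and lower slowly.

```bash
python3 -m creep '[[[0.08,0,0.02,0,0,0,-1],[0.08,0,0,0,0,0,-1],[0.05,0,0,0,0,0,-1],[0.03,0,0,0,0,0,-1],[0,0,0,0,0,0,-1],[0,0,0,0,0,0,-1]]]'
cat > f.py <<'E'
from h import *
p,T,s=tool(); a=np.radians(86.2); ya=np.array([np.cos(a),np.sin(a),0]); xa=np.array([np.sin(a),-np.cos(a),0])
f=s["ft_force"]; m=s["moment"]
print("fix Fx %.2f Fy %.2f Fz %.2f  Mx %.2f My %.2f Mz %.2f"%(f@xa,f@ya,f[2],m@xa,m@ya,m[2]))
togo((.5219,.0431,.0369),176.2)
E
python3 f.py
```

```text
time: 17.42
ee_pos: [0.5213, 0.0427, 0.0381]
eef_rot: [0.707, -0.023, -0.707, -0.023]
ft_force: [0.1, -0.1, -2.6]
grip_width: 0.0346
fix Fx 0.12 Fy -0.10 Fz -2.63  Mx 0.03 My 0.02 Mz 0.01
t 17.43 tcp mm [521.3  42.7  38.1] yawz 176.24 q6 -0.52 w 0.0346 F [ 0.11 -0.11 -2.63] M [0.03 0.02 0.01] tilt [0.0001 0.    ]
units along tool [ 0.041 -0.015 -0.017] wx total units 0.006
```

```bash
python3 -m creep '[[[0.017,0,0,0,0,0,-1],[0.017,0,0,0,0,0,-1],[0,0,0,0,0,0,-1]]]'; python3 f.py
python3 -m creep '[[[0.017,0,0,0,0,0,-1],[0,0,0,0,0,0,-1]]]'; python3 f.py
```

```text
time: 17.8
ee_pos: [0.5212, 0.0427, 0.037]
eef_rot: [-0.707, 0.023, 0.707, 0.023]
ft_force: [0.3, -0.6, -3.0]
grip_width: 0.0345
fix Fx 0.37 Fy -0.53 Fz -3.01  Mx 0.04 My -0.03 Mz -0.02
t 17.80 tcp mm [521.2  42.7  37. ] yawz 176.23 q6 -0.52 w 0.0345 F [ 0.34 -0.55 -3.01] M [ 0.04 -0.03 -0.02] tilt [-0.0001 -0.    ]
units along tool [ 0.005 -0.016 -0.021] wx total units 0.006
time: 18.05
ee_pos: [0.5213, 0.0427, 0.0369]
eef_rot: [0.707, -0.023, -0.707, -0.023]
ft_force: [-2.8, -0.6, 2.1]
grip_width: 0.0344
fix Fx -2.80 Fy -0.76 Fz 2.13  Mx 0.02 My 0.74 Mz -0.04
t 18.05 tcp mm [521.3  42.7  36.9] yawz 176.24 q6 -0.52 w 0.0344 F [-2.84 -0.57  2.13] M [ 0.07  0.74 -0.04] tilt [0.0002 0.    ]
units along tool [-0.001 -0.015 -0.019] wx total units 0.007
```

First contact came at TCP z 36.9, as predicted. The far face pushes -x by 2.8 N, so I'll shift -x (tool +z) by tenths.

```bash
python3 -m creep '[[[0,0,0.01,0,0,0,-1],[0,0,0,0,0,0,-1]]]'; python3 f.py
python3 -m creep '[[[0.01,0,0.005,0,0,0,-1],[0,0,0,0,0,0,-1]]]'; python3 f.py
```

```text
time: 18.3
ee_pos: [0.5212, 0.0427, 0.0368]
eef_rot: [0.707, -0.023, -0.707, -0.023]
ft_force: [-1.1, -0.4, 2.1]
grip_width: 0.0343
fix Fx -1.06 Fy -0.49 Fz 2.14  Mx -0.25 My 0.31 Mz -0.02
t 18.30 tcp mm [521.2  42.7  36.8] yawz 176.24 q6 -0.52 w 0.0343 F [-1.09 -0.42  2.14] M [-0.23  0.33 -0.02] tilt [0.0005 0.0001]
units along tool [-0.004 -0.015 -0.022] wx total units 0.006
time: 18.55
ee_pos: [0.5212, 0.0427, 0.0368]
eef_rot: [0.707, -0.023, -0.706, -0.023]
ft_force: [-2.1, -0.5, 6.7]
grip_width: 0.0341
fix Fx -2.07 Fy -0.64 Fz 6.67  Mx -0.39 My 0.56 Mz -0.02
t 18.55 tcp mm [521.2  42.7  36.8] yawz 176.25 q6 -0.52 w 0.0341 F [-2.11 -0.5   6.67] M [-0.35  0.58 -0.02] tilt [0.0008 0.    ]
units along tool [-0.004 -0.015 -0.022] wx total units 0.009
```

```bash
python3 -m creep '[[[0.01,0,0.012,0,0,0,-1],[0,0,0,0,0,0,-1]]]'; python3 f.py
python3 -m creep '[[[0.01,0,0.005,0,0,0,-1],[0,0,0,0,0,0,-1]]]'; python3 f.py
```

```text
time: 18.8
ee_pos: [0.5212, 0.0427, 0.0368]
eef_rot: [0.707, -0.023, -0.706, -0.023]
ft_force: [-0.0, -1.9, 8.2]
grip_width: 0.034
fix Fx 0.10 Fy -1.85 Fz 8.17  Mx -0.65 My 0.37 Mz -0.06
t 18.80 tcp mm [521.2  42.7  36.8] yawz 176.26 q6 -0.52 w 0.0340 F [-0.02 -1.85  8.17] M [-0.62  0.41 -0.06] tilt [0.0015 0.0001]
units along tool [-0.005 -0.013 -0.021] wx total units 0.010
time: 19.05
ee_pos: [0.5213, 0.0428, 0.0368]
eef_rot: [0.707, -0.023, -0.706, -0.023]
ft_force: [-2.0, -2.3, 10.8]
grip_width: 0.0345
fix Fx -1.80 Fy -2.45 Fz 10.78  Mx -0.72 My 0.64 Mz -0.04
t 19.05 tcp mm [521.3  42.8  36.8] yawz 176.26 q6 -0.52 w 0.0345 F [-1.96 -2.32 10.78] M [-0.68  0.69 -0.04] tilt [0.0019 0.0001]
units along tool [-0.005 -0.013 -0.02 ] wx total units 0.010
```

```bash
cat > fa.py <<'E'
from h import *
a=np.radians(86.2); ya=np.array([np.cos(a),np.sin(a),0]); xa=np.array([np.sin(a),-np.cos(a),0])
F=[];M=[];P=[]
for i in range(8):
    imaging.camera("wrist"); s=env.state(); F.append(s["ft_force"]);M.append(s["moment"]);P.append(s["ee_pos"])
f=np.mean(F,0);m=np.mean(M,0); print("avg fix Fx %.2f Fy %.2f Fz %.2f (sd %s)  Mx %.2f My %.2f Mz %.3f"%(f@xa,f@ya,f[2],np.std(F,0).round(2),m@xa,m@ya,m[2]),(np.mean(P,0)*1e3).round(2))
togo((.5219,.0431,.0369),176.2)
E
python3 -m creep '[[[0.015,0.01,0.008,0,0,0,-1],[0,0,0,0,0,0,-1]]]'; python3 fa.py
```

```text
time: 19.3
ee_pos: [0.5213, 0.0427, 0.0367]
eef_rot: [0.708, -0.023, -0.706, -0.023]
ft_force: [-2.5, -0.5, 15.0]
grip_width: 0.0342
avg fix Fx -3.13 Fy -1.10 Fz 14.46 (sd [0.45 0.33 0.35])  Mx -0.33 My 1.09 Mz -0.069 [521.27  42.72  36.7 ]
t 19.70 tcp mm [521.2  42.7  36.7] yawz 176.27 q6 -0.52 w 0.0345 F [-3.   -0.64 15.  ] M [-0.23  1.1  -0.08] tilt [0.0025 0.0005]
units along tool [-0.007 -0.014 -0.021] wx total units 0.012
```

```bash
python3 -m creep '[[[0.004,0.004,0.016,0,0,0,-1],[0,0,0,0,0,0,-1]]]'; python3 fa.py
```

```text
time: 19.95
ee_pos: [0.5212, 0.0427, 0.0367]
eef_rot: [0.708, -0.023, -0.706, -0.023]
ft_force: [-0.8, -1.5, 13.9]
grip_width: 0.0346
avg fix Fx -1.54 Fy -1.30 Fz 14.12 (sd [0.59 0.49 0.57])  Mx -0.48 My 0.60 Mz -0.076 [521.26  42.74  36.7 ]
t 20.35 tcp mm [521.3  42.7  36.7] yawz 176.28 q6 -0.52 w 0.0344 F [-1.48 -1.09 13.38] M [-0.42  0.65 -0.1 ] tilt [0.0033 0.0007]
units along tool [-0.007 -0.013 -0.02 ] wx total units 0.014
```

```bash
python3 -m creep '[[[0.014,0.006,0.022,0.015,0,0.02,-1],[0,0,0,0,0,0,-1]]]'; python3 fa.py
```

```text
time: 20.6
ee_pos: [0.5213, 0.0427, 0.0367]
eef_rot: [0.708, -0.024, -0.705, -0.023]
ft_force: [-0.9, -2.9, 15.1]
grip_width: 0.0344
avg fix Fx -0.66 Fy -1.99 Fz 16.35 (sd [0.2  0.41 0.47])  Mx -0.69 My 0.26 Mz -0.024 [521.24  42.71  36.67]
t 21.00 tcp mm [521.3  42.7  36.7] yawz 176.22 q6 -0.53 w 0.0344 F [-0.85 -2.49 15.9 ] M [-0.7   0.32 -0.05] tilt [ 0.0044 -0.0013]
units along tool [-0.007 -0.014 -0.02 ] wx total units 0.003
```

```bash
python3 -m creep '[[[0.004,0.014,0.008,0,0,0,-1],[0,0,0,0,0,0,-1],[0,0,0,0,0,0,-1]]]'; python3 fa.py; python3 - <<'E'
from h import *
cam("wrist","w11");cam("scene","s11");cam("top","t11")
E
```

```text
time: 21.38
ee_pos: [0.5213, 0.0427, 0.0367]
eef_rot: [0.708, -0.024, -0.705, -0.023]
ft_force: [-0.9, -1.4, 15.8]
grip_width: 0.0343
avg fix Fx -0.90 Fy 0.10 Fz 16.25 (sd [0.53 0.65 0.56])  Mx -0.02 My 0.39 Mz -0.016 [521.26  42.69  36.68]
t 21.77 tcp mm [521.3  42.7  36.7] yawz 176.23 q6 -0.53 w 0.0345 F [-0.61 -0.04 16.58] M [ 0.    0.34 -0.01] tilt [ 0.005  -0.0008]
units along tool [-0.007 -0.014 -0.02 ] wx total units 0.004
```

View pics/w11.png

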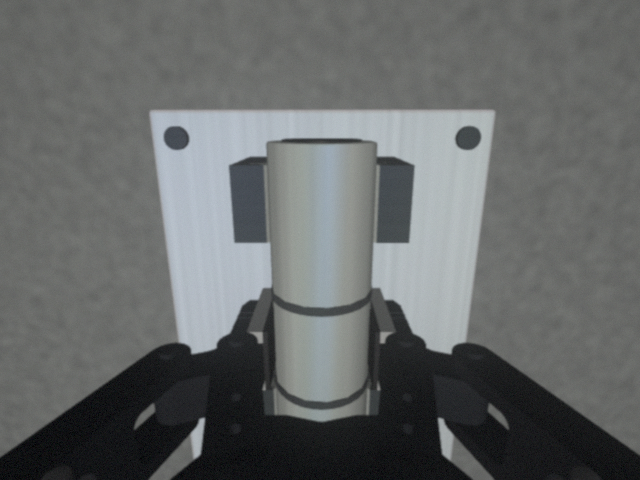

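View pics/s11.png

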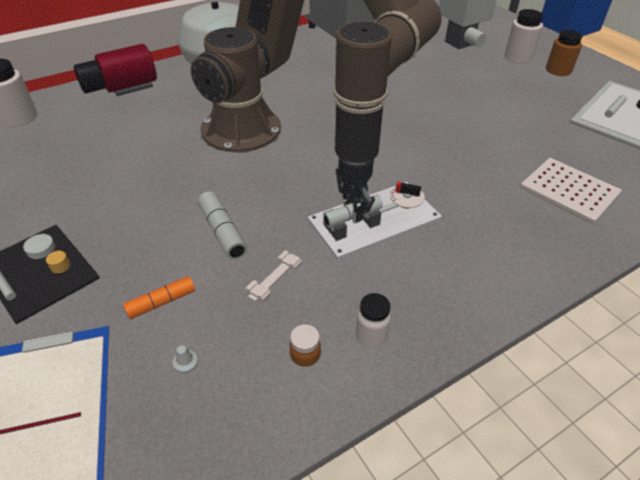

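View pics/t11.png

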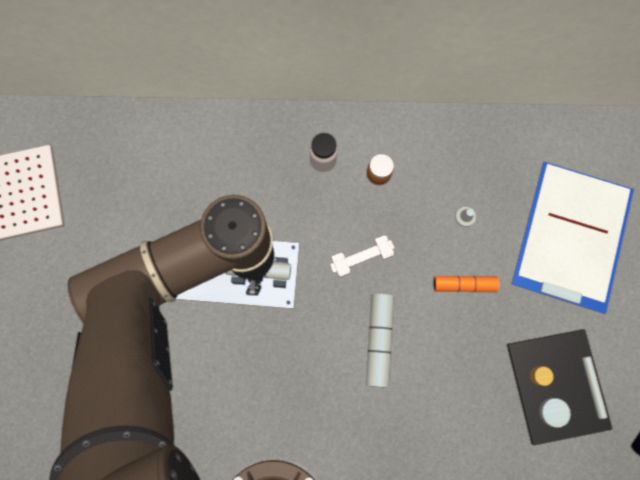

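The barrel lies in the vee with the hand on it. Block sides at columns 231/266 and 378/412 give middles of about 321.5 and 322, against the barrel's 322, and the valve, jar, pot and nozzle look unmoved. I'll check the middle lengthwise against the block's edges.

```bash
python3 - <<'E'
from h import *
c=cam("wrist"); g=c["image"].astype(np.float32).mean(2); gb=cv2.GaussianBlur(g,(0,0),1.)
a=np.radians(86.2); ya=np.array([np.cos(a),np.sin(a),0])
gy=np.diff(gb,axis=0)
inn=[230+np.argmax(gy[230:255,u])+1. for u in list(range(238,260,2))+list(range(384,408,2))]
top=[103+np.argmax(gy[103:120,u])+1. for u in range(180,460,5)]
out=[150+np.argmin(gy[150:158,u])+1 for u in range(240,260,2)]; print(np.median(out))
seg=g[:,312:332].mean(1)
dk=[i for i in range(290,412) if seg[i]<seg[i-7]-25 and seg[i]<seg[i+7]-25]
A=np.mean([x for x in dk if x<350]);B=np.mean([x for x in dk if x>350])
Y=lambda v,z: ya@ray(c,321,v,z)*1e3
i,t=Y(np.median(inn),.05),Y(np.median(top),.012); b=[Y(A,.0735),Y(B,.0735)]
print("rows",np.median(inn),np.median(top),A,B)
# barrel far end top edge
e=[132+np.argmax(np.abs(gy[132:150,u]))+1. for u in range(305,336,3)]; print("end row",np.median(e))
print("middle rel. fixture: via block",np.mean(b)-(i+32),"via plate end",np.mean(b)-(t+80),"band gap",b[1]-b[0], "barrel end via block", Y(np.median(e),.0735)-(i+32))
s=cam("scene"); im=s["image"][160:270,290:450]; cv2.imwrite("pics/sz.png",cv2.resize(im,None,fx=5,fy=5,interpolation=cv2.INTER_CUBIC)[:,:,::-1])
E
```

```text
157.5
rows 243.0 110.0 311.5 405.0
end row 139.0
middle rel. fixture: via block 0.8976773405662755 via plate end 0.09228723357722401 band gap 35.531589181749176 barrel end via block -69.28650324485939
```

View pics/sz.png

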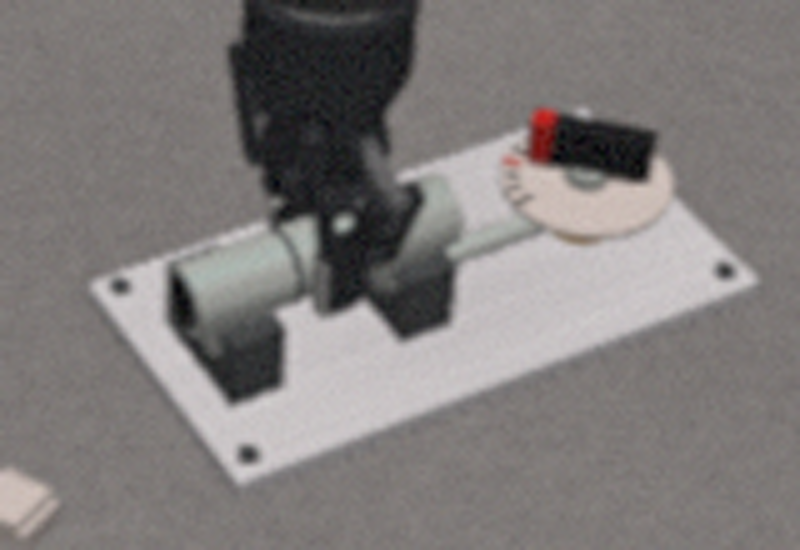

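The zoom shows the cylinder in both blocks and the valve's red end at its mark. The middle is within about 0.1 to 0.9 mm of centre. I'll do one last force check before handing in.

```bash
python3 -m creep '[[[0.004,0,0.008,0,0,0,-1],[0,0,0,0,0,0,-1],[0,0,0,0,0,0,-1]]]'; python3 fa.py
```

```text
time: 22.4
ee_pos: [0.5213, 0.0427, 0.0367]
eef_rot: [0.709, -0.023, -0.705, -0.023]
ft_force: [0.0, -0.3, 16.6]
grip_width: 0.0341
avg fix Fx -0.53 Fy -0.52 Fz 16.64 (sd [0.74 0.41 0.27])  Mx -0.22 My 0.22 Mz -0.034 [521.26  42.7   36.68]
t 22.80 tcp mm [521.3  42.7  36.7] yawz 176.23 q6 -0.53 w 0.0345 F [-0.87 -0.95 16.36] M [-0.26  0.26  0.  ] tilt [ 0.0054 -0.0008]
units along tool [-0.007 -0.015 -0.02 ] wx total units 0.005
```

```bash
python3 -c "
from rig import env
env.close_job()"
```

```text
the job is handed in; nothing more can be done
```

I turned the valve to half open, then lifted the steel dosing cylinder off its rest and laid it in the V-blocks. I handed the job in at about 22.8 s with the fingers still gripping and pushing down.

- **Valve:** it measured about 45.2° after I let go (it had started about 7° open), and the red end is over the red mark. The last zoomed picture still shows it there.
- **Seating:** first contact was within about 0.5 mm of the height expected from the given sizes. The middle of the cylinder came out 0.1 mm off centre measured from the plate end and 0.9 mm measured from the block edge. Those two checks differ by 0.8 mm, within the roughly 2 mm camera calibration.
- **Forces at the end (averages):** 16.6 N down, −0.5 N across the groove and −0.5 N along it. The remaining moments are small, so I take both faces and both blocks to be about evenly loaded.
- **During the push:** the force across the groove reached 3.1 N at about 14 N down, slightly over the 3 N guide. I eased it off by shifting the hand in steps of a few tenths of a mm.
- **Other things:** the jar, pot, nozzle and look-alikes appear unmoved in the last top and scene pictures, judged by eye only.

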